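# Turn the rotary parts organiser to the green compartment

### The job

On the dental bench, push the black tab of the round parts organiser sideways with a fingertip until the tab stands at the green mark on the rim, so that the window in the cover opens over the green parts, and leave it there. Just push it: do not pinch or grip it between the fingers. Leave the amber bottle, the white jar and the syringe beside it where they are.

Things in the scene. Friction and masses are not known exactly. Their poses are not given: they have to be found in the camera images.
- organiser: White round tray, 190 mm across, fixed to the bench. Origin: centre of its underside, on the vertical axis about which the cover turns; z up. Its rim (77 to 95 mm from the axis) is 30 mm high and carries five flat colour marks (17 mm radially by 26 mm along the rim, 2 mm high), centred 86 mm from the axis and 72 degrees apart: counterclockwise from above, green (along the tray's +x), blue, yellow, red, dark grey. Stands at any yaw.
- cover (a joint): Turn of the pale blue cover (a disc of 75 mm radius inside the rim, its top 36 mm above the bench) about the organiser's upright axis, rad, counterclockwise from above. 0 (or any whole turn) = tab at the green mark. It turns endlessly either way, without stops or clicks, and stays where it is left: friction about 0.08 N m, so 1 to 2 N at the tab moves it. It starts 0.8 rad or more away from green.
- tab_top (a point): Middle of the top of the black tab, an upright block fixed on the cover, 65 mm from the axis: 20 mm long radially (55 to 75 mm from the axis), 12 mm thick along the direction of turning, standing from 36 mm (cover top) to 76 mm above the bench. Push its flat clockwise-looking face to turn the cover counterclockwise, and the other face to turn it clockwise. The 60 degree wide window lies just inside the tab.
- pointer (a point): Point of the cover directly outward from the tab, 86 mm from the axis (the radius of the marks), 32 mm above the bench; it turns with the cover.
- green_mark (a point): Centre of the green mark on the rim, 86 mm from the axis, 32 mm above the bench.
- bottle: Loose small amber bottle, 36 mm across, 75 mm high, white cap, standing 13 to 18 cm from the organiser's axis. Origin: centre of its underside. Leave alone.
- jar: Loose white jar, 50 mm across, 45 mm high, standing 14 to 19 cm from the organiser's axis. Origin: centre of its underside. Leave alone.
- syringe: Loose composite syringe, white with blue ends, lying; 108 mm long along its x (from -64 to +44 mm), 30 mm wide at its flange, 20 mm high, its middle 16 to 21 cm from the organiser's axis. Origin: on the bench under the barrel's middle. Leave alone.

How it is judged:
By the outcome, as a careful person would: the job done as asked, in the order asked, and still so for the second after the job is handed in, with the robot touching nothing.
It also fails if it takes over 48 s, if anything falls off the work surface, if the arm or the gripper's body presses on something with over 40 N, if the wrist force passes 120 N, or if a joint passes its speed limit or range.

### The arm

A 6-joint arm with a two-finger parallel gripper is mounted at the origin on the work surface. World frame = base frame: x ahead of the robot, y to its left, z up, the work surface at z = 0. Lengths are in m, angles in rad, forces in N, time in s.
With the tool pointing down it reaches from about 0.225 to 0.875 m from the base axis. Payload 3.4 kg.
Tool frame: the origin (TCP) lies at the very end of the fingers, on their centre line; the grasp point (between the pads) lies 19 mm behind it; z points along the fingers, y is the line along which they close (so a half turn about z gives the same grasp; the last joint's range is limited). The gripper opens to 85 mm and grips with 20 to 120 N. Pads are 22 mm wide; open, the fingers measure 114 mm over their backs; the gripper's body (76 mm by 85 mm) begins 54 mm behind the grasp point. The pads swing forward as they close: fully open they stand 13 mm farther back than shut.
Start: joints at [1.02, 0.276, 1.505, -0, 1.361, -0.121], TCP at [0.24, 0.523, 0.231] pointing down, gripper open.
Joint ranges: [-2.89, 2.89], [-0.75, 2.08], [0.22, 2.7], [-1.18, 4.32], [0.11, 2.71], [-2.7, 2.7]. Speed limits (rad/s): [2.57, 2.57, 3.14, 3.14, 3.14, 3.14].

### API

Orientations are given as a rotation vector (axis times angle).
In Python, from workcell import manip gives the robot as it stands. The module is installed in compiled form; this text tells all that it offers.
- The arm moves only by the tool send_rows, never from a script. Its argument "moves" is a list of rows, each a list of 2 entries, a list of its own where there are three numbers: the shift along the tool's x, y, z in mm, then the turn, a rotation vector about the tool's x, y, z in degrees. In form: [[[tx, ty, tz], [wx, wy, wz]], ...]. A call has 1 to 10 rows; each row shifts and turns the commanded pose from where the row before left it, along the tool's axes as they then stand; what a row does not reach is not made up. A row lasts 1/8 s, in which the tool goes at most 62.5 mm and 10.7 degrees, less where a joint would pass 70% of its speed; a pose out of reach is approached as far as the arm can. A call with a gripper value outside its range is refused whole. "gripper" is the finger opening in mm, from 0 to 85.4, set as the call begins (left out, the last holds). The fingers move at their own pace and stop on an object; "force" is the grip in N (left out, the last holds). Time passes only in rows, so rows that do not move let the fingers close. It gives the time, the measured TCP pose, the force, the opening and the grip force at its end, in the units of the state.
- manip.state(): the state, without advancing time (a new reading comes with each control period).
- manip.camera(name): name is "scene" or "side" or "wrist"; returns a dict with "img" (400x640x3 uint8, red, green, blue), "K" (3x3 intrinsics, pixels), "distortion" ([k1, k2, p1, p2, k3] as OpenCV has them; the pictures are not rectified), "origin" and "attitude" of the camera in the world; the wrist camera has in their place "tool_from_camera" (4x4, takes a point from camera to tool coordinates, whose origin is the TCP and whose axes are the flange's). Camera axes: x right, y down, z forward; pixel columns grow to the right and rows downward; lengths in m; the calibration is good to about 2 mm. A picture is of the moment at which its call begins: read the wrist's pose just before it. There is no depth.
- manip.job_done(): hands the job in; it is judged then, once.
The state is a dict: "t": time; "qpos": joint angles; "joint_vel": joint speeds; "joint_efforts": joint torques, N m; "tcp_pos": TCP position; "ee_rot": TCP orientation; "contact_force": force on the tool from outside, world axes, zero at the start; "wrist_torque": the same for the moment, N m; "opening": finger opening in m; "grasp_force": force on a finger pad.
Only numpy, scipy, OpenCV 4.12 (cv2) and the standard library are available. Lean on these libraries where they do the work, as an engineer would, in place of code of your own. Each camera call takes 0.05 s, during which the arm holds its last target. There are 200 camera calls.

## Working session

There is one attempt and no reset: what is moved stays moved. The work goes in short steps, Python scripts to look and compute and a tool call to move; the robot and the scene stay as the last step left them, time stands still between calls to the robot, and variables do not carry over. Pictures are saved under pics/ and viewed, at most 10 in all, crops included, and the job is handed in when it is done.

Besides the shell and the picture viewer there is one more tool, called after "Request:" by a JSON object that holds its "name" and its "arguments", one argument or row to a line. send_rows: Moves the arm, as the interface text tells. Its arguments: {"type":"object","properties":{"moves":{"type":"array"},"gripper":{"type":"number"},"force":{"type":"number"}},"required":["moves"]}

```bash
mkdir -p pics
python3 - <<'E'
from workcell import manip
import cv2,numpy as np
s=manip.state();print(s['t'],s['tcp_pos'],s['ee_rot'])
for n in("scene","side"):
    c=manip.camera(n);cv2.imwrite(f"pics/{n}0.png",c["img"][:,:,::-1])
    print(n,c['K'],c['distortion'],c['origin'],c['attitude'])
    np.savez(f"{n}.npz",**{k:np.array(c[k]) for k in c})
E
```

```text
0.0 [0.23929833 0.52224295 0.23043699] [-6.69754604e-01 -3.06875744e+00  2.75739381e-03]
scene [[518.62211915   0.         326.9147507 ]
 [  0.         518.62211915 201.86942588]
 [  0.           0.           1.        ]] [-0.08089139  0.          0.          0.          0.        ] [ 1.0724758  -0.23242634  0.87809484] [-2.21638071 -1.32407286  0.44376805]
side [[492.32407943   0.         321.0330358 ]
 [  0.         492.32407943 199.7241267 ]
 [  0.           0.           1.        ]] [-0.07038458  0.          0.          0.          0.        ] [ 0.2766973  -0.48944736  0.60086314] [-2.22874494  0.57835356 -0.25744068]
```

View pics/scene0.png

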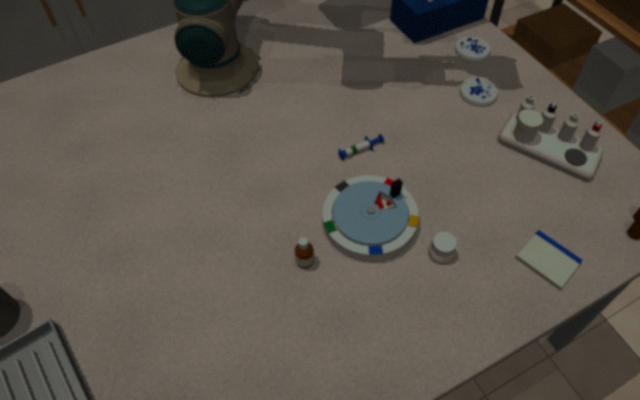

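View pics/side0.png

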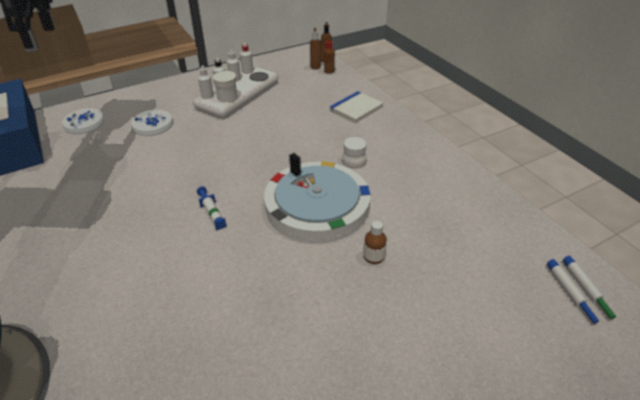

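The scene view shows the organiser at about (371,215), the tab at (396,188), green at (330,227), the bottle at (304,253), the jar at (443,247) and the syringe at (361,147). The side view shows the tab at (295,164) and green at (337,223). I'll enlarge both.

Run:
```python
import cv2
a=cv2.imread("pics/scene0.png")[120:270,285:475];cv2.imwrite("pics/sc.png",cv2.convertScaleAbs(cv2.resize(a,None,fx=4,fy=4,interpolation=2),alpha=1.5))
a=cv2.imread("pics/side0.png")[130:270,190:390];cv2.imwrite("pics/si.png",cv2.resize(a,None,fx=4,fy=4,interpolation=2))
```

```text
(no output)
```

View pics/sc.png

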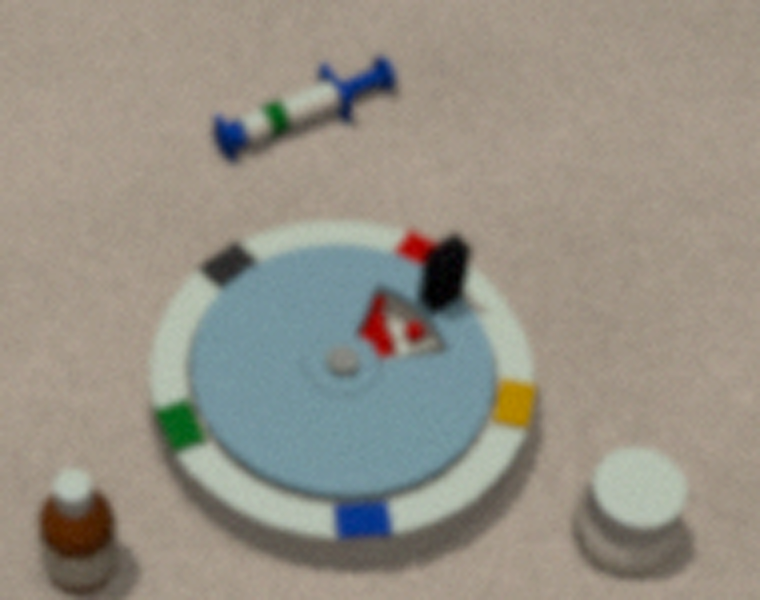

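View pics/si.png

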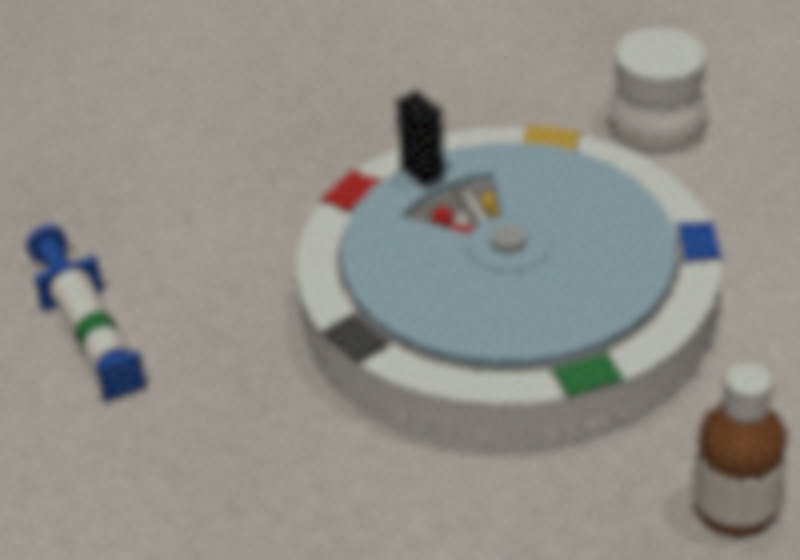

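```bash
cat > h.py <<'E'
import numpy as np,cv2
from scipy.spatial.transform import Rotation as R
def ray(c,px):
    u=cv2.undistortPoints(np.array([[px]],float),c['K'],c['distortion'])[0,0]
    d=R.from_rotvec(c['attitude']).as_matrix() if np.size(c['attitude'])==3 else c['attitude']
    v=d@np.array([*u,1]);return c['origin'],v/np.linalg.norm(v)
def tri(rs):
    A=b=0
    for o,v in rs:
        P=np.eye(3)-np.outer(v,v);A=A+P;b=b+P@o
    x=np.linalg.solve(A,b);return x,max(np.linalg.norm(np.cross(x-o,v)) for o,v in rs)
E
cat > m.py <<'E'
from h import *
sc=dict(np.load("scene.npz"));si=dict(np.load("side.npz"))
f=lambda p,o:(np.array(p)-1.5)/4+o
S=dict(green=(180,425),blue=(363,520),yellow=(516,404),red=(417,247),grey=(228,264),hub=(343,358),tabtop=(456,243),bcap=(73,483),jar=(640,485),syrA=(230,138),syrB=(382,75))
I=dict(green=(588,375),blue=(700,241),yellow=(552,138),red=(352,191),grey=(357,338),hub=(507,235),tabtop=(416,99),bcap=(749,380),jar=(660,52),syrA=(122,372),syrB=(47,245))
P={}
for k in S:
    P[k],e=tri([ray(sc,f(S[k],[285,120])),ray(si,f(I[k],[190,130]))]);print(k,P[k].round(4),round(e,4))
n=['green','blue','yellow','grey','red'];a=np.deg2rad([0,72,144,288,216])
w=[1,1,1,1,.2]
from scipy.optimize import least_squares
r=least_squares(lambda p:np.ravel([wi*(P[k][:2]-p[:2]-.086*np.array([np.cos(p[2]+t),np.sin(p[2]+t)])) for k,t,wi in zip(n,a,w)]),[*P['hub'][:2],np.arctan2(*(P['green']-P['hub'])[1::-1])])
c=r.x;print("fit",c,np.abs(r.fun).max(),np.hypot(*c[:2]))
for k in P:
    d=P[k][:2]-c[:2];print(k,np.hypot(*d).round(4),np.rad2deg(np.arctan2(d[1],d[0])).round(1),np.rad2deg(np.arctan2(d[1],d[0])-c[2]).round(1))
E
python3 m.py; python3 -c "
from h import *;print(R.from_rotvec([-6.69754604e-01,-3.06875744e+00,2.75739381e-03]).as_matrix().round(3))"
```

```text
green [0.5846 0.0178 0.0306] 0.0005
blue [0.6727 0.0684 0.0304] 0.0005
yellow [0.6525 0.1679 0.0304] 0.0005
red [0.5495 0.1746 0.034 ] 0.0011
grey [0.51   0.0856 0.0308] 0.0008
hub [0.5935 0.1042 0.0399] 0.0002
tabtop [0.5829 0.172  0.0763] 0.0014
bcap [ 0.614  -0.0527  0.0736] 0.0009
jar [0.7253 0.1876 0.044 ] 0.0004
syrA [0.4199 0.137  0.0096] 0.0006
syrB [0.4193 0.2357 0.0091] 0.0001
fit [ 0.59424475  0.10354658 -1.67805187] 0.0007004447982853602 0.6031987362722873
green 0.0863 -96.4 -0.3
blue 0.086 -24.1 72.0
yellow 0.0868 47.9 144.0
red 0.084 122.2 218.4
grey 0.0861 -168.0 -71.8
hub 0.0009 138.1 234.3
tabtop 0.0694 99.4 195.5
bcap 0.1574 -82.8 13.3
jar 0.1557 32.7 128.8
syrA 0.1775 169.1 265.3
syrB 0.2193 142.9 239.1
[[-0.909  0.417 -0.001]
 [ 0.417  0.909 -0.002]
 [ 0.    -0.002 -1.   ]]
```

All points fit: the marks come out at 30–31 mm height (2 mm below the text), 86 mm radius with 0.7 mm residual, and the tab top at 76 mm. The tab stands 195.5° counterclockwise of green, so I'll push it counterclockwise by about 164.5°. The finger will be shut and its -x side will do the pushing.

Request:
{"name": "send_rows", "arguments": {
  "moves": [
    [[-40.6,-13.4,0],[0,0,0]],
    [[-40.6,-13.4,0],[0,0,0]],
    [[-40.6,-13.4,0],[0,0,0]],
    [[-40.6,-13.4,0],[0,0,0]],
    [[-40.6,-13.4,0],[0,0,0]],
    [[-40.6,-13.4,0],[0,0,0]],
    [[-40.6,-13.4,0],[0,0,0]],
    [[-40.6,-13.4,0],[0,0,0]],
    [[-40.6,-13.4,0],[0,0,0]],
    [[-40.6,-13.4,0],[0,0,0]]
  ],
  "gripper": 0
}}

```text
t: 1.35
tcp_pos: [0.5535, 0.2306, 0.2308]
ee_rot: [-0.67, -3.068, 0.0]
contact_force: [0.3, -0.2, 0.9]
opening: 0.0002
grasp_force: 0.0
```

Request:
{"name": "send_rows", "arguments": {
  "moves": [
    [[-40.6,-13.4,0],[0,0,0]],
    [[-40.6,-13.4,0],[0,0,0]],
    [[0,0,0],[0,0,10.4]],
    [[0,0,0],[0,0,10.4]],
    [[0,0,0],[0,0,10.4]],
    [[0,0,0],[0,0,10.4]],
    [[0,0,0],[0,0,10.4]],
    [[0,0,0],[0,0,10.4]],
    [[0,0,0],[0,0,10.4]],
    [[0,0,0],[0,0,10.4]]
  ]
}}

```text
t: 2.6
tcp_pos: [0.6152, 0.1735, 0.2307]
ee_rot: [-2.544, -1.842, 0.002]
contact_force: [-0.4, 0.9, 0.6]
opening: -0.0003
grasp_force: 0.0
```

Request:
{"name": "send_rows", "arguments": {
  "moves": [
    [[0,0,0],[0,0,10.4]],
    [[0,0,10],[0,0,10.4]],
    [[0,0,20],[0,0,10.4]],
    [[0,0,20],[0,0,10.4]],
    [[0,0,20],[0,0,10.4]],
    [[0,0,20],[0,0,10.4]],
    [[0,0,0],[0,0,0]],
    [[0,0,0],[0,0,0]]
  ]
}}

```text
t: 3.6
tcp_pos: [0.6159, 0.1736, 0.1418]
ee_rot: [-3.13, -0.272, -0.001]
contact_force: [-0.3, -0.2, 0.3]
opening: 0.0004
grasp_force: 0.0
```

```bash
cat > st.py <<'E'
from h import *
from workcell import manip
import sys
s=manip.state();M=R.from_rotvec(s['ee_rot']).as_matrix()
c=np.array([.59424,.10355]);G=np.rad2deg(-1.67805)
psi=np.rad2deg(np.arctan2(M[1,0],M[0,0]));a=M.T@np.array([*(c-s['tcp_pos'][:2]),0])*1e3
print(s['t'],s['tcp_pos'].round(4),s['contact_force'].round(2),s['opening'],'tilt',M[:,2].round(3),'phi by yaw',psi+90,'axis in tool',a.round(1),'q6',s['qpos'][5],'green',G+360)
for n in sys.argv[1:]:
    k=manip.camera("side");cv2.imwrite(f"pics/{n}.png",cv2.resize(k['img'][100:300,170:410,::-1],None,fx=3,fy=3,interpolation=2))
E
python3 st.py w1
```

```text
3.6 [0.6159 0.1736 0.1418] [-0.33 -0.15  0.32] 0.00042726619034995117 tilt [ 0.001  0.    -1.   ] phi by yaw 99.91967992564875 axis in tool [-33.4  65.3  -0. ] q6 1.5637195312489314 green 263.8548171880722
```

View pics/w1.png

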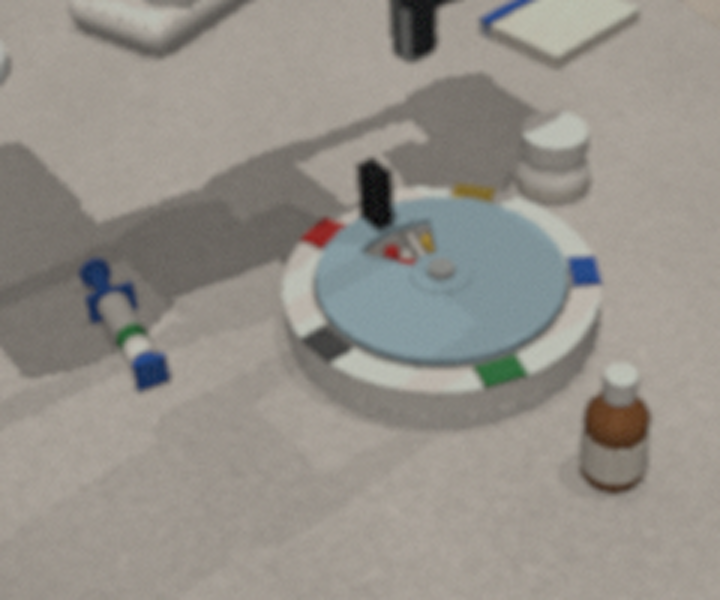

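The finger at (413,58) hangs behind the tab at (375,195) on its clockwise side, and nothing has been disturbed. Next I descend and make contact.

Request:
{"name": "send_rows", "arguments": {
  "moves": [
    [[0,0,18.4],[0,0,0]],
    [[0,0,18.4],[0,0,0]],
    [[0,0,18.4],[0,0,0]],
    [[0,0,18.4],[0,0,0]],
    [[0,0,18],[0,0,0]],
    [[0,0,0],[0,0,0]],
    [[-5,0,0],[0,0,0]],
    [[-5,0,0],[0,0,0]],
    [[-4,0,0],[0,0,0]],
    [[-2,0,0],[0,0,0]]
  ]
}}

```text
t: 4.9
tcp_pos: [0.6001, 0.1709, 0.0504]
ee_rot: [-3.13, -0.268, -0.003]
contact_force: [2.0, 1.5, -0.1]
opening: 0.0001
grasp_force: 0.7
```

```bash
python3 st.py w2
```

```text
4.9 [0.6001 0.1709 0.0504] [ 2.03  1.46 -0.14] 5.51063618541e-05 tilt [ 0.002  0.    -1.   ] phi by yaw 99.77647285497702 axis in tool [-17.2  65.4  -0. ] q6 1.5660577765712518 green 263.8548171880722
```

View pics/w2.png

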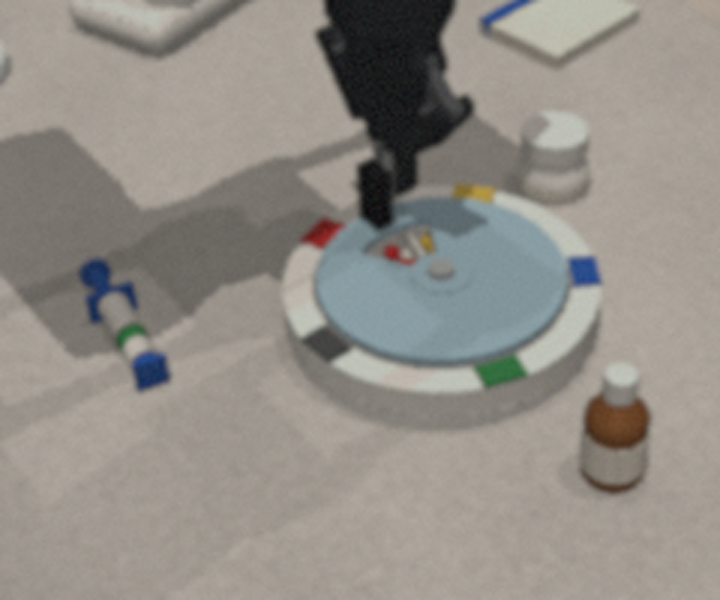

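The fingertip is touching the tab face with about 2 N and the offset is as expected, so I'll turn the cover about its axis.

Request:
{"name": "send_rows", "arguments": {
  "moves": [
    [[-5.76,-1.25,0],[0,0,-5]],
    [[-5.76,-1.25,0],[0,0,-5]],
    [[-5.76,-1.25,0],[0,0,-5]],
    [[-5.76,-1.25,0],[0,0,-5]],
    [[-5.76,-1.25,0],[0,0,-5]],
    [[-5.76,-1.25,0],[0,0,-5]],
    [[-5.76,-1.25,0],[0,0,-5]],
    [[-5.76,-1.25,0],[0,0,-5]],
    [[-5.76,-1.25,0],[0,0,-5]],
    [[-5.76,-1.25,0],[0,0,-5]]
  ]
}}

```text
t: 6.2
tcp_pos: [0.5468, 0.1516, 0.0502]
ee_rot: [2.721, 1.569, 0.004]
contact_force: [1.3, 0.9, 1.2]
opening: 0.0
grasp_force: 0.7
```

```bash
python3 st.py
```

```text
6.2 [0.5468 0.1516 0.0502] [1.35 0.94 1.24] 4.7425483019580204e-07 tilt [ 0.002  0.001 -1.   ] phi by yaw 149.93649018978257 axis in tool [-17.9  65.1   0.1] q6 0.6717721268059147 green 263.8548171880722
```

Request:
{"name": "send_rows", "arguments": {
  "moves": [
    [[-5.76,-1.25,0],[0,0,-5]],
    [[-5.76,-1.25,0],[0,0,-5]],
    [[-5.76,-1.25,0],[0,0,-5]],
    [[-5.76,-1.25,0],[0,0,-5]],
    [[-5.76,-1.25,0],[0,0,-5]],
    [[-5.76,-1.25,0],[0,0,-5]],
    [[-5.76,-1.25,0],[0,0,-5]],
    [[-5.76,-1.25,0],[0,0,-5]],
    [[-5.76,-1.25,0],[0,0,-5]],
    [[-5.76,-1.25,0],[0,0,-5]]
  ]
}}

```text
t: 7.45
tcp_pos: [0.5268, 0.0979, 0.05]
ee_rot: [1.804, 2.572, 0.002]
contact_force: [-0.5, 0.6, 1.3]
opening: 0.0
grasp_force: 0.7
```

Request:
{"name": "send_rows", "arguments": {
  "moves": [
    [[-5.76,-1.25,0],[0,0,-5]],
    [[-5.76,-1.25,0],[0,0,-5]],
    [[-5.76,-1.25,0],[0,0,-5]],
    [[-5.76,-1.25,0],[0,0,-5]],
    [[-5.76,-1.25,0],[0,0,-5]],
    [[-5.76,-1.25,0],[0,0,-5]],
    [[-5.76,-1.25,0],[0,0,-5]],
    [[-5.76,-1.25,0],[0,0,-5]],
    [[-5.76,-1.25,0],[0,0,-5]],
    [[0,0,0],[0,0,0]]
  ]
}}

```text
t: 8.7
tcp_pos: [0.5506, 0.0515, 0.0497]
ee_rot: [0.688, 3.065, 0.0]
contact_force: [-0.3, -0.1, 0.4]
opening: 0.0003
grasp_force: 0.0
```

```bash
python3 st.py w3
```

```text
8.7 [0.5506 0.0515 0.0497] [-0.31 -0.11  0.42] 0.0003423253335093994 tilt [ 0. -0. -1.] phi by yaw 244.6984646893135 axis in tool [-17.2  65.7   0. ] q6 -1.161718195930216 green 263.8548171880722
```

View pics/w3.png

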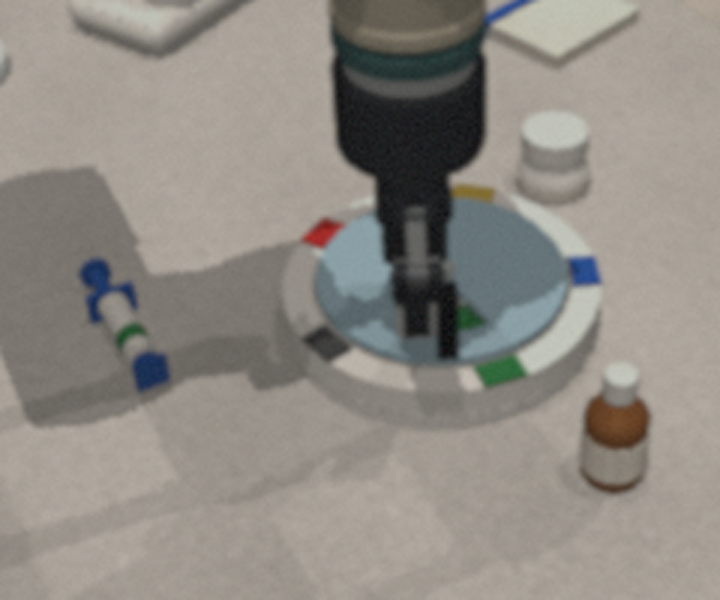

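The tab at (447,315) has followed cleanly, green parts are already showing and about 19° remain. I'll push most of that slowly, back off and measure.

Request:
{"name": "send_rows", "arguments": {
  "moves": [
    [[-2.87,-0.69,0],[0,0,-2.5]],
    [[-2.87,-0.69,0],[0,0,-2.5]],
    [[-2.87,-0.69,0],[0,0,-2.5]],
    [[-2.87,-0.69,0],[0,0,-2.5]],
    [[-2.87,-0.69,0],[0,0,-2.5]],
    [[-2.87,-0.69,0],[0,0,-2.5]],
    [[-2.87,-0.69,0],[0,0,-2.5]],
    [[0,0,0],[0,0,0]],
    [[0,0,0],[0,0,0]]
  ]
}}

```text
t: 9.88
tcp_pos: [0.5678, 0.0412, 0.0496]
ee_rot: [-0.213, -3.134, -0.0]
contact_force: [-0.5, -0.3, -0.4]
opening: -0.0003
grasp_force: 0.3
```

```bash
python3 st.py
```

```text
9.875 [0.5678 0.0412 0.0496] [-0.47 -0.25 -0.35] -0.00034676949939320894 tilt [-0.  0. -1.] phi by yaw 262.21830599148564 axis in tool [-17.7  65.4  -0. ] q6 -1.4848569029113892 green 263.8548171880722
```

Request:
{"name": "send_rows", "arguments": {
  "moves": [
    [[6,0,0],[0,0,0]],
    [[14,0,0],[0,0,0]],
    [[20,0,0],[0,0,0]],
    [[20,0,-10],[0,0,0]],
    [[20,0,-20],[0,0,0]],
    [[0,0,0],[0,0,0]]
  ]
}}

```text
t: 10.62
tcp_pos: [0.4879, 0.0521, 0.0813]
ee_rot: [0.211, 3.132, 0.0]
contact_force: [0.2, 0.3, -0.1]
opening: -0.0002
grasp_force: 0.0
```

Run:
```python
from workcell import manip
import cv2,numpy as np
a=[]
for n,(x,y) in dict(scene=(320,200),side=(265,165)).items():
    k=manip.camera(n)['img'][y:y+80,x-0:x+100,::-1]
    a.append(cv2.resize(k,None,fx=7,fy=3.5*2,interpolation=2)[:,:,:])
cv2.imwrite("pics/f1.png",cv2.resize(np.vstack(a),None,fx=.5,fy=.5) if 0 else np.hstack([cv2.resize(i,(400,320)) for i in a]))
```

```text
(no output)
```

View pics/f1.png

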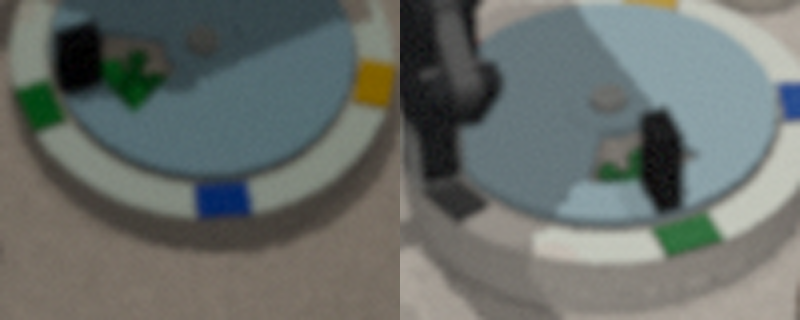

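The tab stands almost at green: scene crop (78,58) with green at (40,106), side crop (662,160) with green at (688,236). I'll fit the tab silhouette to get the exact angle.

```bash
cat > fit.py <<'E'
from h import *
from workcell import manip
from scipy.optimize import minimize_scalar
c=np.array([.59424,.10355])
W=dict(scene=(328,200,355,226),side=(414,185,446,222))
for n,(x0,y0,x1,y1) in W.items():
    k=manip.camera(n);Rw=R.from_rotvec(k['attitude']).inv() if np.size(k['attitude'])==3 else R.from_matrix(k['attitude']).inv()
    g=k['img'].max(2).astype(float)[y0:y1,x0:x1];lo,hi=np.percentile(g,3),np.percentile(g,75)
    D=np.clip((hi-g)/(hi-lo),0,1)
    def cost(d):
        p=np.deg2rad(d);e=np.array([np.cos(p),np.sin(p)]);t=np.array([-e[1],e[0]])
        X=np.array([[*(c+r*e+s*t),z] for r in(.055,.075) for s in(-.006,.006) for z in(.036,.076)])
        q=cv2.projectPoints(X,Rw.as_rotvec(),-Rw.apply(k['origin']),k['K'],np.array(k['distortion']))[0][:,0]
        m=np.zeros(((y1-y0)*8,(x1-x0)*8),np.uint8)
        cv2.fillConvexPoly(m,cv2.convexHull(((q-[x0,y0]+.5)*8).round().astype(np.int32)),255)
        m=cv2.GaussianBlur(cv2.resize(m,(x1-x0,y1-y0),interpolation=cv2.INTER_AREA)/255.,(0,0),.8)
        return -np.corrcoef(m.ravel(),D.ravel())[0,1]
    a=np.arange(250,275,.25);v=[cost(i) for i in a];print(n,a[np.argmin(v)],min(v))
E
python3 fit.py
```

```text
scene 261.5 -0.9193561539549963
side 250.0 nan
  c /= stddev[:, None]
  c /= stddev[None, :]
```

```bash
sed -i 's/414,185,446,222/318,185,346,222/' fit.py; python3 fit.py
```

```text
scene 261.5 -0.9187541183534167
side 260.25 -0.8916059277809415
```

The tab is at about 261.3° and green at 263.9°. I'll return the finger to contact and push another 2.5°.

Request:
{"name": "send_rows", "arguments": {
  "moves": [
    [[-20,0,20],[0,0,0]],
    [[-20,0,10],[0,0,0]],
    [[-20,0,0],[0,0,0]],
    [[-14,0,0],[0,0,0]],
    [[-6,0,0],[0,0,0]],
    [[-1.43,-0.36,0],[0,0,-1.25]],
    [[-1.43,-0.36,0],[0,0,-1.25]],
    [[0,0,0],[0,0,0]],
    [[0,0,0],[0,0,0]]
  ]
}}

```text
t: 12.05
tcp_pos: [0.5702, 0.0401, 0.0497]
ee_rot: [-0.143, -3.138, -0.0]
contact_force: [0.0, -0.2, -1.6]
opening: -0.0001
grasp_force: 0.6
```

```bash
python3 st.py;python3 fit.py
```

```text
12.05 [0.5702 0.0401 0.0497] [ 0.02 -0.18 -1.59] -0.00013519437671472877 tilt [-0.001  0.    -1.   ] phi by yaw 264.7783646273193 axis in tool [-18.1  65.4  -0. ] q6 -1.531265175845209 green 263.8548171880722
scene 261.0 -0.6949950684744128
side 261.75 -0.5814207520420893
```

Request:
{"name": "send_rows", "arguments": {
  "moves": [
    [[6,0,0],[0,0,0]],
    [[14,0,0],[0,0,0]],
    [[20,0,0],[0,0,0]],
    [[20,0,-20],[0,0,0]],
    [[20,0,-30],[0,0,0]],
    [[0,0,-40],[0,0,0]],
    [[0,0,-40],[0,0,0]],
    [[0,0,0],[0,0,0]]
  ]
}}

```text
t: 13.15
tcp_pos: [0.4927, 0.0473, 0.183]
ee_rot: [0.143, 3.131, 0.0]
contact_force: [-0.0, 1.0, -1.1]
opening: 0.0001
grasp_force: 0.0
```

```bash
python3 fit.py; python3 st.py w4
```

```text
scene 264.25 -0.938356965539704
side 262.75 -0.918856387940365
13.25 [0.4903 0.0474 0.1797] [-0.19 -0.02 -0.35] -3.074332046862777e-05 tilt [ 0.  0. -1.] phi by yaw 264.7800918877468 axis in tool [-98.4  65.4   0. ] q6 -1.5247702182764287 green 263.8548171880722
```

View pics/w4.png

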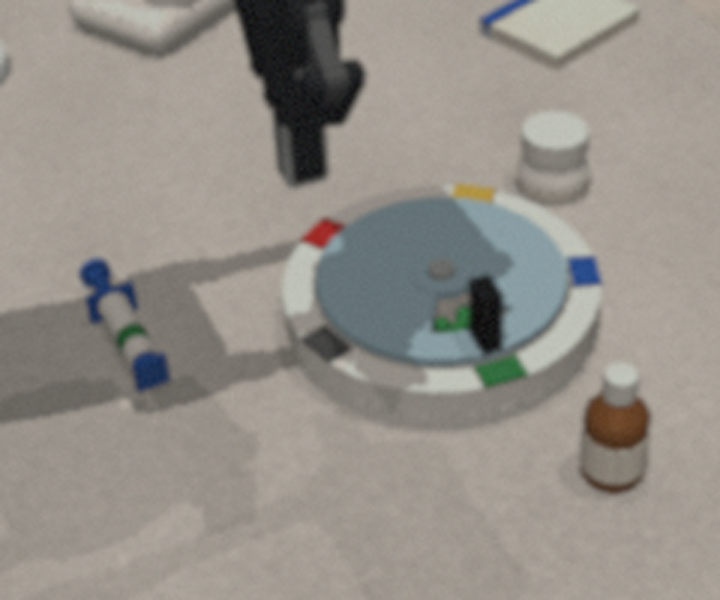

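The tab (487,315) now stands at the green mark (500,370), with a fitted angle of about 263.5° against 263.9°. The other things are where they were and the robot is clear.

```bash
python3 -c "
from workcell import manip;print(manip.job_done())"
```

```text
the job is handed in; nothing more can be done
None
```

The black tab now stands at the green mark, within about half a degree by my camera fit, with the window open over the green parts; the bottle, jar and syringe were left alone, and the job was handed in with the robot clear.

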